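# Find the warped cover on the surface plate

## Robot

A 6-joint arm with a two-finger parallel gripper is mounted at the origin on the work surface. World frame = base frame: x ahead of the robot, y to its left, z up, the work surface at z = 0. Lengths are in m, angles in rad, forces in N, time in s.
With the tool pointing down it reaches from about 0.275 to 0.75 m from the base axis. Payload 10.2 kg.
Tool frame: the origin (TCP) lies at the very end of the fingers, on their centre line; the grasp point (between the pads) lies 19 mm behind it; z points along the fingers, y is the line along which they close (so a half turn about z gives the same grasp; the last joint's range is limited). The gripper opens to 88 mm and grips with 3 to 60 N. Pads are 18 mm wide; open, the fingers measure 123 mm over their backs; the gripper's body (75 mm by 187 mm) begins 45 mm behind the grasp point.
Start: joints at [1.015, 0.313, 1.498, -0, 1.331, -0.223], TCP at [0.172, 0.496, 0.239] pointing down, gripper open.
Joint ranges: [-2.94, 2.94], [-0.97, 2.17], [0.19, 2.56], [-1.23, 4.37], [0.02, 3.11], [-2.88, 2.88]. Speed limits (rad/s): [2.39, 2.39, 3.01, 3.14, 3.14, 3.14].

## Interface

Orientations are given as a rotation vector (axis times angle).
In Python, from rig import manip, vision gives the robot as it stands.
- The arm moves only by the tool apply_moves, never from a script. Its argument "moves" is a list of rows, each a list of 3 entries, a list of its own where there are three numbers: the turn, a rotation vector about the tool's x, y, z in degrees, then the shift along the tool's x, y, z in mm, then the opening, from 0 (shut) to 1 (fully open). In form: [[[ax, ay, az], [x, y, z], hand], ...]. A call has 1 to 5 rows; each row shifts and turns the commanded pose from where the row before left it, along the tool's axes as they then stand; what a row does not reach is not made up. A row lasts 1/8 s, in which the tool goes at most 62.5 mm and 10.7 degrees, less where a joint would pass 70% of its speed; a pose out of reach is approached as far as the arm can. A call is refused whole if a number of a shift passes 62.5 or a number of a turn 10.7, either way. A call with a gripper value outside its range is refused whole. The fingers move at their own pace and stop on an object; "squeeze" is the grip in N (left out, the last holds). Time passes only in rows, so rows that do not move let the fingers close. It gives the time, the measured TCP pose, the force, the opening and the grip force at its end, in the units of the state.
- manip.sense(): the state, without advancing time (a new reading comes with each control period).
- vision.grab_frame(name): name is "scene" or "top"; returns a dict with "image" (384x512x3 uint8, red, green, blue), "range_z" (384x512 float32, m along the optical axis (not along the pixel's ray), 0 where there is no reading), "fov_y" (degrees; the focal length in pixels is half the picture's height over the tangent of half this angle, whatever the lens; pixels are square), "cx", "cy" (the principal point, pixels), "xyz" and "rotation" of the camera in the world. Camera axes: x right, y down, z forward; pixel columns grow to the right and rows downward; lengths in m; the calibration is good to about 2 mm. A picture is of the moment at which its call begins.
- manip.job_done(): hands the job in; it is judged then, once.
The state is a dict: "time_s": time; "qpos": joint angles; "qvel": joint speeds; "effort": joint torques, N m; "tcp_pos": TCP position; "tool_rot": TCP orientation; "ft_force": force on the tool from outside, world axes, zero at the start; "ft_torque": the same for the moment, N m; "finger_gap": finger opening in m; "finger_force": force on a finger pad.
Only numpy, scipy, OpenCV 4.12 (cv2) and the standard library are available. Lean on these libraries where they do the work, as an engineer would, in place of code of your own. Each camera call takes 0.05 s, during which the arm holds its last target. There are 200 camera calls.

## Task

One of the three cover plates on the granite surface plate is warped: press gently but right down with the fingertips on the corners away from the grip bars until you find the corner that rocks. Then take the steel weight from the shallow tray and stand it gently on that very corner, so that it holds the cover rocked down, ready for the gap to be gauged; leave all three covers where they stand and everything else alone.

Things in the scene. Friction and masses are not known exactly. Their poses are not given: they have to be found in the camera images.
- granite: Black granite surface plate, 340 (x) x 480 (y) x 50 mm, fixed. Origin: centre of its underside; z up. Three covers stand on it; just one is warped: one of its corners away from the bar stands 3 mm clear, yet it lies level on the other three pads until that corner is pressed (1 N tips it; right down, the spot sinks 2 mm, tilt 0.06 rad). Flat ones do not give.
- cover_1: One of three look-alike aluminium cover plates, 100 (x) x 80 (y) x 6 mm, about 0.3 kg, on four round pads 4 mm tall centred 7 mm in from the edges. Steel grip bar on top, 60 (x) x 12 thick (y) x 26 mm tall, its middle 26 mm from the plate's centre towards +y; bar top 36 mm above the pad soles. Origin: plate centre at the level of the pad soles; z up, top face at 10 mm.
- cover_1_p (a point): Spot on the top face of cover_1 near the corner away from the bar on its +x side, 16 mm in from both edges: origin +34 mm in x, -24 mm in y, +10 mm in z. A good place to press that corner.
- cover_1_q (a point): Spot on the top face of cover_1 near the corner away from the bar on its -x side, 16 mm in from both edges: origin -34 mm in x, -24 mm in y, +10 mm in z. A good place to press that corner.
- cover_2: One of three look-alike aluminium cover plates, 100 (x) x 80 (y) x 6 mm, about 0.3 kg, on four round pads 4 mm tall centred 7 mm in from the edges. Steel grip bar on top, 60 (x) x 12 thick (y) x 26 mm tall, its middle 26 mm from the plate's centre towards +y; bar top 36 mm above the pad soles. Origin: plate centre at the level of the pad soles; z up, top face at 10 mm.
- cover_2_p (a point): Spot on the top face of cover_2 near the corner away from the bar on its +x side, 16 mm in from both edges: origin +34 mm in x, -24 mm in y, +10 mm in z. A good place to press that corner.
- cover_2_q (a point): Spot on the top face of cover_2 near the corner away from the bar on its -x side, 16 mm in from both edges: origin -34 mm in x, -24 mm in y, +10 mm in z. A good place to press that corner.
- cover_3: One of three look-alike aluminium cover plates, 100 (x) x 80 (y) x 6 mm, about 0.3 kg, on four round pads 4 mm tall centred 7 mm in from the edges. Steel grip bar on top, 60 (x) x 12 thick (y) x 26 mm tall, its middle 26 mm from the plate's centre towards +y; bar top 36 mm above the pad soles. Origin: plate centre at the level of the pad soles; z up, top face at 10 mm.
- cover_3_p (a point): Spot on the top face of cover_3 near the corner away from the bar on its +x side, 16 mm in from both edges: origin +34 mm in x, -24 mm in y, +10 mm in z. A good place to press that corner.
- cover_3_q (a point): Spot on the top face of cover_3 near the corner away from the bar on its -x side, 16 mm in from both edges: origin -34 mm in x, -24 mm in y, +10 mm in z. A good place to press that corner.
- tray: Shallow steel tray on the bench, at the left or right of the granite: outside 165 (x) x 150 (y) x 24 mm tall, walls and floor 4 mm. Fixed. Origin: centre of its underside; z up.
- weight: Steel weight, 0.3 kg, standing loose in the shallow tray: round body 30 mm across and 36 mm tall with a round grip stem 18 mm across and 24 mm long on top, 60 mm tall in all. Origin: centre of its underside; z up. It is heavy enough to hold a raised corner down when stood on one of the corner spots.
- stock_box: Deep grey plastic box full of black specimens, 165 x 150 x 60 mm, fixed on the other side of the granite; not the tray of the weight. Origin: centre of its underside.
- puck_1: Black round mounted specimen, 30 mm across, 20 mm tall, loose on the granite. Origin: centre of its underside. Leave it alone.
- puck_2: Black round mounted specimen, 30 mm across, 20 mm tall, loose on the granite. Origin: centre of its underside. Leave it alone.
- vblock: Small slotted steel block, 50 x 35 x 36 mm, loose on the granite. Origin: centre of its underside. Leave it alone.
Not all that is in view belongs to the job. What is shaped like the cover_3 but black or blue is not meant.

How it is judged:
By the outcome, as a careful person would: the job done as asked, in the order asked, and still so for the second after the job is handed in, with the robot touching nothing.
It also fails if it takes over 72 s, if anything falls off the work surface, if the arm or the gripper's body presses on something with over 40 N, if the wrist force passes 120 N, or if a joint passes its speed limit or range.

## Working session

There is one attempt and no reset: what is moved stays moved. The work goes in short steps, Python scripts to look and compute and a tool call to move; the robot and the scene stay as the last step left them, time stands still between calls to the robot, and variables do not carry over. Pictures are saved under pics/ and viewed, at most 10 in all, crops included, and the job is handed in when it is done.

Besides the shell and the picture viewer there is one more tool, called as a command line: name --argument value ..., lists and objects as JSON in quotes. apply_moves: Moves the arm, as the interface text tells. Its arguments: {"type":"object","properties":{"moves":{"type":"array","items":{"type":"array"}},"squeeze":{"type":"number"}},"required":["moves"]}

```bash
mkdir -p pics; cat > h.py <<'E'
from rig import manip, vision
import numpy as np, cv2
def cloud(f):
    z=f["range_z"];h,w=z.shape;fl=h/2/np.tan(np.radians(f["fov_y"])/2)
    u,v=np.meshgrid(np.arange(w),np.arange(h))
    p=np.stack([(u-f["cx"])/fl*z,(v-f["cy"])/fl*z,z],-1)
    return p@np.array(f["rotation"]).T+np.array(f["xyz"])
E
python3 - <<'E'
from h import *
for n in("top","scene"):
    f=vision.grab_frame(n);np.savez(f"{n}.npz",**f);print(n,f["xyz"],np.round(f["rotation"],3).tolist(),f["fov_y"],f["cx"],f["cy"])
    cv2.imwrite(f"pics/{n}0.png",cv2.resize(f["image"][:,:,::-1],(800,600)))
print(manip.sense())
E
```

```text
top [ 0.21247541 -0.01670724  1.28673599] [-2.123, 2.081, -0.238] 52.55412377705863 255.21306165304276 191.02403692429232
scene [ 1.10040197 -0.73186724  1.01092956] [-2.236, -0.808, 0.333] 42.55431563302259 260.01359968684704 189.68058498093524
{'time_s': 0.1, 'qpos': array([ 1.01460078e+00,  3.13446437e-01,  1.49832976e+00, -1.19095875e-05,
        1.33103953e+00, -2.23423295e-01]), 'qvel': array([ 0.00048303, -0.00043944, -0.00462302, -0.0003473 , -0.00076696,
        0.00104872]), 'effort': array([ 2.52888327e-03, -4.02813900e+01, -2.52648228e+01,  6.95918198e-02,
        3.42102698e-02, -8.05496597e-05]), 'tcp_pos': array([0.1714066 , 0.49599984, 0.2382033 ]), 'tool_rot': array([-5.20229244e-01, -3.09775885e+00,  1.78372371e-03]), 'ft_force': array([ 0.63542645, -0.37500879, -0.03199852]), 'ft_torque': array([ 0.03607674,  0.00661486, -0.03776584]), 'finger_force': 0.0, 'finger_gap': 0.08792486122690855}
```

View pics/top0.png

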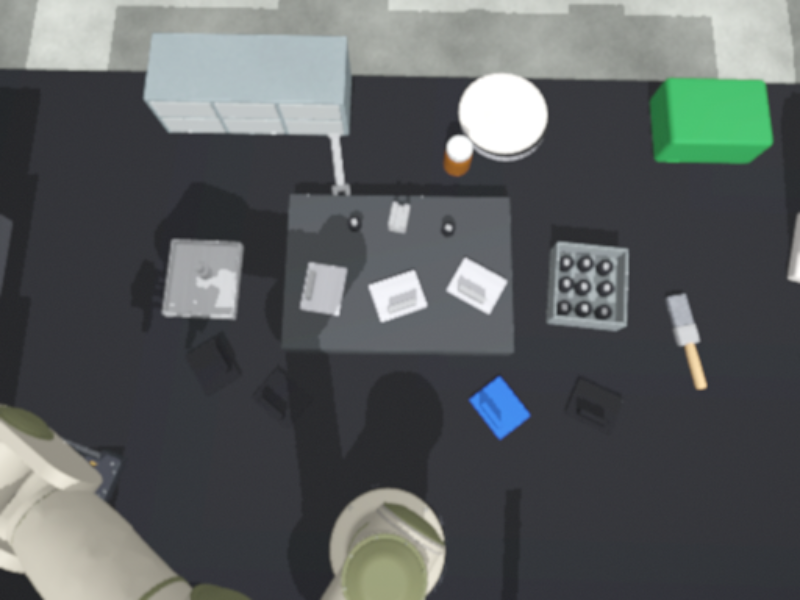

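View pics/scene0.png

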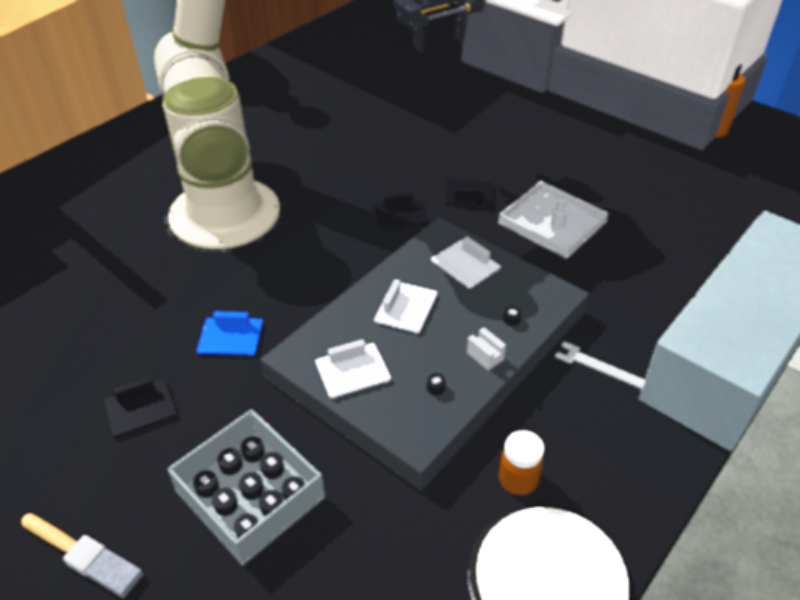

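The top view shows the three covers at about (323,288), (398,296) and (477,285), and the weight in the left tray at about (205,270). The box of specimens is on the right. Next I measure their poses from the depth data.

```bash
sed -i 's/np.array(f\["rotation"\]).T/cv2.Rodrigues(np.array(f["rotation"],float))[0].T/' h.py
python3 - <<'E'
from h import *
f=dict(np.load("top.npz"));P=cloud(f);img=f["image"]
s=512/800
def box(x0,y0,x1,y1):
    m=np.zeros(P.shape[:2],bool);m[int(y0*s):int(y1*s),int(x0*s):int(x1*s)]=1;return m&(f["range_z"]>0)
g=P[box(300,315,500,345)];print("granite z",np.median(g[:,2]),"bench",np.median(P[box(300,370,360,400)][:,2]))
gz=np.median(g[:,2])
for c in[(295,255,352,320),(362,262,434,327),(440,250,515,320)]:
    m=box(*c);q=P[m];z=q[:,2]-gz
    pl=q[z>.005];ba=q[z>.026]
    r=cv2.minAreaRect((pl[:,:2]*1000).astype(np.float32));rb=cv2.minAreaRect((ba[:,:2]*1000).astype(np.float32))
    tp=q[(z>.005)&(z<.016)]
    print("cover",r,"bar",rb,ba[:,:2].mean(0)*1000,"ztop",np.median(tp[:,2]),np.median(ba[:,2]),len(ba))
m=box(165,240,243,318);q=P[m]
print("tray floor",np.percentile(q[:,2],[10,50,90,99,100]))
i=np.argwhere(m&(P[:,:,2]>.035));w=P[m&(P[:,:,2]>.028)]
print("weight",[(a.tolist(),np.round(P[tuple(a)]*1000).tolist()) for a in i])
t=P[box(160,230,250,325)];t=t[(t[:,2]>.018)];print(cv2.minAreaRect((t[:,:2]*1000).astype(np.float32)))
fs=dict(np.load("scene.npz"));Q=cloud(fs)
for (a,b) in [(560,205),(560,215),(560,222)]:
    print(np.round(Q[int(b*s)-4:int(b*s)+5,int(a*s)-4:int(a*s)+5:2,:]*1000).reshape(-1,3)[::3].tolist())
cr=img[140:220,100:340,::-1];cv2.imwrite("pics/crop.png",cv2.resize(cr,None,fx=3.3,fy=3.3,interpolation=2))
E
```

```text
granite z 0.04852208783670431 bench -0.0014215230281311442
cover ((519.4674072265625, 149.16372680664062), (134.99673461914062, 111.47905731201172), 1.0991806983947754) bar ((515.4794311523438, 169.30850219726562), (13.314696311950684, 59.264949798583984), 80.07317352294922) [514.72241867 169.1373083 ] ztop 0.05846002875100398 0.08363711285437891 79
cover ((500.0498352050781, -6.0677947998046875), (136.4482879638672, 129.28309631347656), 6.907660007476807) bar ((475.1480712890625, -20.399898529052734), (12.586856842041016, 59.39202117919922), 21.388267517089844) [474.10313811 -19.62100856] ztop 0.058416515021564974 0.08354033759510093 81
cover ((532.7777099609375, -171.44384765625), (133.22401428222656, 145.39402770996094), 89.13009643554688) bar ((502.0325927734375, -162.78427124023438), (59.6436653137207, 12.691554069519043), 61.4217643737793) [ 501.14121077 -162.56459118] ztop 0.05822388699787662 0.08401120224981395 84
tray floor [-0.00123634  0.00333004  0.02066246  0.05931907  0.06625074]
weight [([168, 126], [561.0, 409.0, 66.0]), ([168, 127], [562.0, 407.0, 62.0]), ([169, 125]
[... 2678 characters left out ...]
67.0, 419.0, 42.0], [560.0, 406.0, 43.0]]
[[546.0, 404.0, 45.0], [566.0, 405.0, 54.0], [553.0, 405.0, 43.0], [567.0, 419.0, 42.0], [560.0, 406.0, 43.0], [553.0, 393.0, 43.0], [565.0, 409.0, 39.0], [558.0, 398.0, 38.0], [573.0, 408.0, 40.0], [566.0, 397.0, 39.0], [551.0, 400.0, 26.0], [571.0, 400.0, 36.0], [562.0, 394.0, 31.0], [572.0, 415.0, 23.0], [566.0, 401.0, 24.0]]
[[553.0, 396.0, 33.0], [571.0, 400.0, 40.0], [560.0, 397.0, 32.0], [573.0, 411.0, 30.0], [565.0, 400.0, 29.0], [553.0, 398.0, 20.0], [571.0, 403.0, 26.0], [560.0, 399.0, 19.0], [570.0, 422.0, 9.0], [567.0, 401.0, 17.0], [557.0, 394.0, 12.0], [573.0, 405.0, 14.0], [565.0, 394.0, 12.0], [576.0, 414.0, 5.0], [568.0, 403.0, 4.0]]
```

View pics/crop.png

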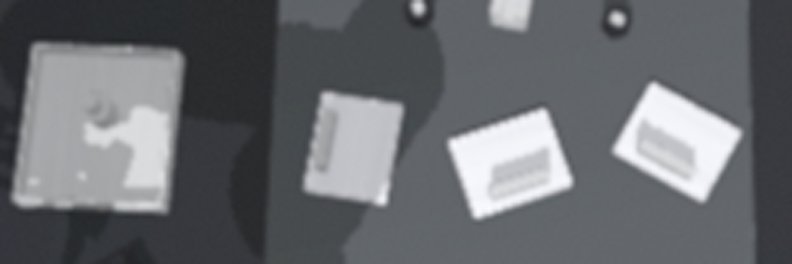

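```bash
cat > fit.py <<'E'
from h import *
f=dict(np.load("top.npz"));P=cloud(f);g=f["image"].min(2);s=512/800
R=cv2.Rodrigues(np.array(f["rotation"],float))[0];fl=192/np.tan(np.radians(f["fov_y"])/2)
def onz(uv,z):
    d=np.c_[(uv[:,0]-f["cx"])/fl,(uv[:,1]-f["cy"])/fl,np.ones(len(uv))]@R.T
    return (f["xyz"]+d*((z-f["xyz"][2])/d[:,2])[:,None])[:,:2]
bars=[(514.7,169.1),(474.1,-19.6),(501.1,-162.6)]
for c,b in zip([(295,255,352,320),(362,262,434,327),(440,250,515,320)],bars):
    x0,y0,x1,y1=[int(a*s) for a in c];k=8
    im=cv2.GaussianBlur(cv2.resize(g[y0:y1,x0:x1],None,fx=k,fy=k,interpolation=cv2.INTER_CUBIC),(9,9),0)
    t,m=cv2.threshold(im,0,255,cv2.THRESH_OTSU)
    ct=max(cv2.findContours(m,0,1)[0],key=cv2.contourArea)[:,0].astype(float)
    uv=(ct+.5)/k-.5+[x0,y0]
    r=cv2.minAreaRect((onz(uv,.0585)*1000).astype(np.float32))
    C=np.array(r[0]);th=np.radians(r[2]);ax=[np.array([np.cos(th),np.sin(th)]),np.array([-np.sin(th),np.cos(th)])]
    ys=ax[0] if r[1][0]<r[1][1] else ax[1]
    if ys@(np.array(b)-C)<0: ys=-ys
    xs=np.array([ys[1],-ys[0]])
    print(t,np.round(r,1) if 0 else r,"bar in frame",xs@(b-C),ys@(b-C),"yaw",np.degrees(np.arctan2(xs[1],xs[0])))
    print("  p",np.round(C+34*xs-24*ys,1),"q",np.round(C-34*xs-24*ys,1))
m=np.zeros(P.shape[:2],bool);m[160:182,118:140]=1
w=P[m&(P[:,:,2]>.058)];print("stem",w.mean(0),(w.max(0)+w.min(0))/2)
E
python3 fit.py
cat >> h.py <<'E'
def st():
    s=manip.sense();R=cv2.Rodrigues(np.array(s["tool_rot"]))[0]
    return s,R
def plan(target,yawdeg=None):
    "shift (mm) in tool axes to target; yaw of tool y line"
    s,R=st();d=R.T@(np.array(target)-s["tcp_pos"])*1000
    print("t",round(s["time_s"],2),"tcp",np.round(s["tcp_pos"]*1000,1),"tool x",np.round(R[:,0],3),"y",np.round(R[:,1],3),"z",np.round(R[:,2],4),"shift",np.round(d,1),"F",np.round(s["ft_force"],1),"gap",round(s["finger_gap"]*1000,1))
E
python3 -c "
from h import *
plan([.5,.1,.12])"
```

```text
131.0 ((512.5075073242188, 143.87350463867188), (85.60759735107422, 106.78314971923828), 81.94263458251953) bar in frame -1.3650102842156233 25.284774851132237 yaw -8.05736541748047
  p [542.8 115.3] q [475.5 124.9]
162.0 ((500.7596740722656, -10.358207702636719), (85.51118469238281, 104.50828552246094), 20.385772705078125) bar in frame 0.6236470010223 28.209218545098867 yaw 110.38577270507812
  p [511.4  29.9] q [535.1 -33.9]
161.0 ((526.0445556640625, -174.3219451904297), (104.28694915771484, 85.20149230957031), 61.23070526123047) bar in frame -1.7303714421597542 27.507102191926855 yaw 61.23070526123047
  p [ 563.4 -156.1] q [ 530.7 -215.7]
stem [0.55252386 0.40831354 0.0625172 ] [0.55348353 0.40875512 0.06251865]
t 0.1 tcp [171.4 496.  238.2] tool x [-0.945  0.327  0.   ] y [ 0.327  0.945 -0.001] z [-6.e-04 -1.e-03 -1.e+00] shift [-440.  -266.8  118.4] F [ 0.6 -0.4 -0. ] gap 87.9
```

apply_moves --moves '[[[0,0,-9.55],[0,0,0],0],[[0,0,-9.55],[0,0,0],0],[[0,0,0],[-37,-38,20],0],[[0,0,0],[-37,-38,20],0],[[0,0,0],[-37,-38,20],0]]'

```text
time_s: 0.72
tcp_pos: [0.2833, 0.3809, 0.178]
tool_rot: [0.002, -3.141, 0.0]
ft_force: [1.8, 0.9, 0.3]
finger_gap: 0.0401
finger_force: 0.0
```

apply_moves --moves '[[[0,0,0],[-37,-38,20],0],[[0,0,0],[-37,-38,20],0],[[0,0,0],[-37,-38,10],0],[[0,0,0],[-37,-38,10],0],[[0,0,0],[-37,-38,5],0]]'

```text
time_s: 1.35
tcp_pos: [0.4685, 0.1908, 0.113]
tool_rot: [0.0, -3.141, 0.0]
ft_force: [0.1, 0.1, 0.5]
finger_gap: 0.0002
finger_force: 0.0
```

```bash
python3 -c "
from h import *
plan([.5428,.1153,.066])"
```

```text
t 1.35 tcp [468.5 190.8 113. ] tool x [-1.    -0.     0.001] y [-0.  1. -0.] z [-1.1e-03 -1.0e-04 -1.0e+00] shift [-74.4 -75.6  47. ] F [0.1 0.1 0.5] gap 0.2
```

apply_moves --moves '[[[0,0,0],[-37,-38,8],0],[[0,0,0],[-37,-38,8],0],[[0,0,0],[0,0,15],0],[[0,0,0],[0,0,15],0],[[0,0,0],[0,0,3],0]]'

```text
time_s: 1.98
tcp_pos: [0.5404, 0.1174, 0.0635]
tool_rot: [0.003, -3.139, -0.0]
ft_force: [-0.1, 0.2, -0.4]
finger_gap: 0.0006
finger_force: 0.0
```

apply_moves --moves '[[[0,0,0],[0,0,1],0],[[0,0,0],[0,0,1],0],[[0,0,0],[0,0,1],0],[[0,0,0],[0,0,0.5],0],[[0,0,0],[0,0,0],0]]'

```text
time_s: 2.6
tcp_pos: [0.5418, 0.1164, 0.0613]
tool_rot: [-0.001, 3.142, 0.0]
ft_force: [0.1, 0.5, -1.0]
finger_gap: 0.0003
finger_force: 0.0
```

apply_moves --moves '[[[0,0,0],[0,0,0.5],0],[[0,0,0],[0,0,0],0]]'

```text
time_s: 2.85
tcp_pos: [0.5417, 0.1164, 0.0607]
tool_rot: [0.001, -3.142, 0.0]
ft_force: [-0.1, 0.1, 0.0]
finger_gap: 0.0003
finger_force: 0.0
```

apply_moves --moves '[[[0,0,0],[0,0,0.5],0],[[0,0,0],[0,0,0],0]]'

```text
time_s: 3.1
tcp_pos: [0.5418, 0.1164, 0.0604]
tool_rot: [-0.001, 3.141, -0.0]
ft_force: [-1.4, -0.3, 3.4]
finger_gap: 0.001
finger_force: 1.5
```

apply_moves --moves '[[[0,0,0],[0,0,0.5],0],[[0,0,0],[0,0,0],0]]'

```text
time_s: 3.35
tcp_pos: [0.5418, 0.1164, 0.0604]
tool_rot: [-0.001, 3.141, -0.0]
ft_force: [-3.4, -0.4, 8.1]
finger_gap: 0.0007
finger_force: 4.0
```

apply_moves --moves '[[[0,0,0],[0,0,-10],0],[[0,0,0],[33,4,0],0],[[0,0,0],[33,4.5,0],0],[[0,0,0],[0,0,5],0],[[0,0,0],[0,0,2.5],0]]'

```text
time_s: 3.98
tcp_pos: [0.4766, 0.1248, 0.0623]
tool_rot: [-0.001, 3.141, -0.0]
ft_force: [0.0, 0.2, 0.1]
finger_gap: 0.0004
finger_force: 0.0
```

apply_moves --moves '[[[0,0,0],[0,0,0.5],0],[[0,0,0],[0,0,0.5],0],[[0,0,0],[0,0,0.5],0],[[0,0,0],[0,0,0.5],0],[[0,0,0],[0,0,0.5],0]]'

```text
time_s: 4.6
tcp_pos: [0.4758, 0.1248, 0.0598]
tool_rot: [-0.001, 3.141, -0.0]
ft_force: [-0.4, -0.6, 1.8]
finger_gap: 0.0002
finger_force: 0.9
```

apply_moves --moves '[[[0,0,0],[0,0,0],0],[[0,0,0],[0,0,0],0]]'

```text
time_s: 4.85
tcp_pos: [0.4758, 0.1248, 0.0598]
tool_rot: [-0.001, 3.141, -0.0]
ft_force: [0.0, -1.0, 1.5]
finger_gap: 0.0004
finger_force: 0.9
```

apply_moves --moves '[[[0,0,0],[0,0,0.5],0],[[0,0,0],[0,0,0],0]]'

```text
time_s: 5.1
tcp_pos: [0.4757, 0.1249, 0.0592]
tool_rot: [0.001, -3.142, 0.0]
ft_force: [-0.5, -1.1, 2.0]
finger_gap: 0.0005
finger_force: 0.9
```

apply_moves --moves '[[[0,0,0],[0,0,0.5],0],[[0,0,0],[0,0,0],0]]'

```text
time_s: 5.35
tcp_pos: [0.4757, 0.1248, 0.0587]
tool_rot: [0.001, -3.142, 0.0]
ft_force: [-0.6, -1.2, 3.9]
finger_gap: 0.0004
finger_force: 1.4
```

It gives. I'll press it right down to confirm.

apply_moves --moves '[[[0,0,0],[0,0,0.5],0],[[0,0,0],[0,0,0],0]]'

```text
time_s: 5.6
tcp_pos: [0.4758, 0.1248, 0.0586]
tool_rot: [-0.001, 3.141, -0.0]
ft_force: [-3.5, -2.4, 6.8]
finger_gap: 0.0005
finger_force: 3.6
```

apply_moves --moves '[[[0,0,0],[0,0,0.4],0],[[0,0,0],[0,0,0],0]]'

```text
time_s: 5.85
tcp_pos: [0.4758, 0.1248, 0.0584]
tool_rot: [-0.001, 3.141, -0.0]
ft_force: [-4.7, -2.5, 10.4]
finger_gap: 0.0006
finger_force: 5.5
```

Corner q of cover_1 rocks: it sinks about 2 mm under roughly 1.5 N and then goes firm. The p corner stayed at 60.4 mm. Next I fetch the weight.

apply_moves --moves '[[[0,0,0],[0,0,-5],0],[[0,0,0],[0,0,-40],0],[[0,0,0],[-13,47,-15],0.6],[[0,0,0],[-13,47,0],0.6],[[0,0,0],[-13,47,0],0.6]]'

```text
time_s: 6.48
tcp_pos: [0.5149, 0.2676, 0.118]
tool_rot: [-0.001, 3.141, 0.001]
ft_force: [0.2, 0.2, -0.4]
finger_gap: 0.028
finger_force: 0.0
```

apply_moves --moves '[[[0,0,0],[-13,47,0],0.6],[[0,0,0],[-13,47,0],0.6],[[0,0,0],[-12,48,0],0.6],[[0,0,0],[0,0,0],0.6]]'

```text
time_s: 6.98
tcp_pos: [0.5519, 0.4106, 0.1166]
tool_rot: [0.006, -3.141, -0.0]
ft_force: [-0.3, 0.1, -0.3]
finger_gap: 0.0533
finger_force: 0.0
```

```bash
cp top.npz top_start.npz; python3 - <<'E'
from h import *
for n in("top","scene"):
    f=vision.grab_frame(n);np.savez(f"{n}.npz",**f)
    if n=="scene":cv2.imwrite("pics/scene1.png",cv2.resize(f["image"][70:230,190:430,::-1],None,fx=3.3,fy=3.3,interpolation=2))
plan([.5525,.4083,.0428])
E
python3 fit.py|head -2
```

```text
t 7.08 tcp [552.2 407.7 117.2] tool x [-1.    -0.001  0.001] y [-0.001  1.    -0.001] z [-1.e-03 -5.e-04 -1.e+00] shift [-0.3  0.6 74.4] F [-0.5 -0.3  0.4] gap 52.6
152.0 ((513.366455078125, 144.7623748779297), (84.55431365966797, 105.02278137207031), 82.05988311767578) bar in frame -2.0411915998767505 24.2885132417297 yaw -7.940116882324221
  p [543.7 116.3] q [476.4 125.7]
```

View pics/scene1.png

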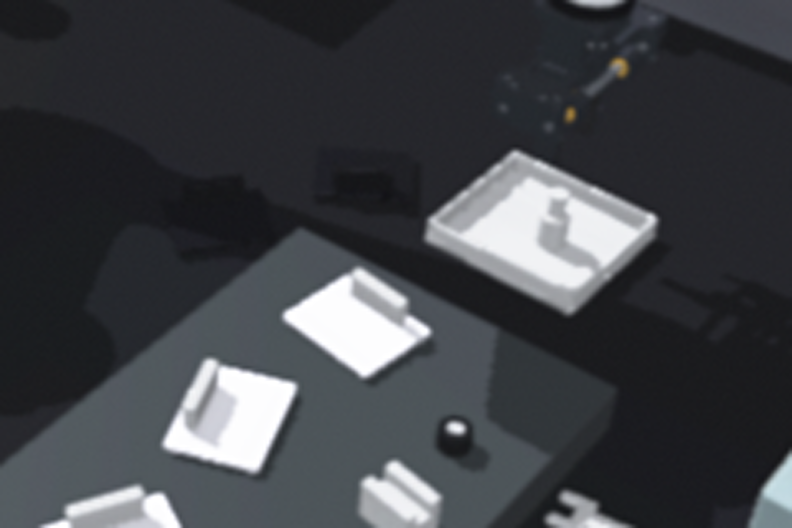

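The weight stands upright in the tray at crop pixel (556,220), and the cover has not moved noticeably. The two cameras disagree on the weight's x, so I cross-check before grasping.

```bash
python3 - <<'E'
from h import *
for n in("top_start","scene","top"):
    f=dict(np.load(n+".npz"));P=cloud(f).reshape(-1,3)*1000
    def sel(x0,x1,y0,y1,z0,z1):
        q=P[(P[:,0]>x0)&(P[:,0]<x1)&(P[:,1]>y0)&(P[:,1]<y1)&(P[:,2]>z0)&(P[:,2]<z1)];return q
    b=sel(470,560,140,200,81,92);print(n,"bar",b.mean(0).round(1),len(b))
    w=sel(525,585,375,440,57,72);print(" stemtop",w.mean(0).round(1),w.min(0).round(1),w.max(0).round(1),len(w))
    w=sel(525,585,375,440,27,42);print(" body",w.mean(0).round(1),w.min(0).round(1),w.max(0).round(1),len(w))
    t=sel(440,640,320,500,15,28);print(" tray rim",np.percentile(t,[1,99],0).round(1).tolist(),"mid",np.percentile(t,[1,99],0).mean(0))
E
```

```text
top_start bar [515.6 169.3  84.4] 64
 stemtop [552.5 408.3  62.5] [545.  400.3  58.8] [562.  417.2  66.3] 27
 body [549.3 403.9  36.9] [537.4 393.1  27.2] [565.3 420.7  42. ] 44
 tray rim [[456.6, 334.7, 15.2], [623.6, 487.1, 27.1]] mid [540.09508055 410.92485894  21.10972038]
scene bar [522.1 168.9  86.8] 82
 stemtop [560.  407.2  63.7] [550.3 396.5  57.3] [567.4 422.2  69.7] 31
 body [561.9 402.3  36.5] [543.3 389.2  27.1] [573.7 423.1  42. ] 46
 tray rim [[462.7, 333.7, 15.2], [629.6, 490.2, 27.6]] mid [546.16573558 411.94658491  21.37658329]
top bar [514.7 169.3  84.8] 64
 stemtop [547.5 403.   61.5] [545.6 401.   58. ] [549.7 406.6  66.5] 3
 body [547.3 403.2  36.9] [537.1 392.5  27.8] [562.1 422.1  41.3] 35
 tray rim [[455.6, 334.5, 15.4], [620.9, 409.4, 27.3]] mid [538.22166421 371.98166916  21.35271572]
```

The scene camera reads about 6 mm higher in x than the top camera on everything. If I grip with the fingers closing along world x, the grip centres the stem and shows the true bias, so I turn 90°.

apply_moves --moves '[[[0,0,0],[-3,0.5,0],0.6],[[0,0,10],[0,0,0],0.6],[[0,0,10],[0,0,0],0.6],[[0,0,10],[0,0,0],0.6],[[0,0,10],[0,0,0],0.6]]'

```text
time_s: 7.7
tcp_pos: [0.556, 0.4074, 0.1182]
tool_rot: [1.084, 2.948, 0.0]
ft_force: [-0.3, 0.7, -0.0]
finger_gap: 0.053
finger_force: 0.0
```

apply_moves --moves '[[[0,0,10],[0,0,0],0.6],[[0,0,10],[0,0,0],0.6],[[0,0,10],[0,0,0],0.6],[[0,0,10],[0,0,0],0.6],[[0,0,10],[0,0,0],0.6]]'

```text
time_s: 8.32
tcp_pos: [0.556, 0.4074, 0.1182]
tool_rot: [2.229, 2.214, 0.0]
ft_force: [-0.3, 0.1, 0.0]
finger_gap: 0.053
finger_force: 0.0
```

```bash
python3 -c "
from h import *
plan([.5555,.4083,.0432]);print(manip.sense()['qpos'].round(2))"
```

```text
t 8.32 tcp [556.  407.4 118.2] tool x [0.007 1.    0.   ] y [ 1.    -0.007  0.   ] z [ 2.e-04  1.e-04 -1.e+00] shift [ 0.9 -0.5 75. ] F [-0.3  0.1  0. ] gap 53.0
[0.46 0.78 1.07 0.   1.29 0.47]
```

apply_moves --moves '[[[0,0,0],[1,-0.5,25],0.6],[[0,0,0],[0,0,25],0.6],[[0,0,0],[0,0,18],0.6],[[0,0,0],[0,0,6.5],0.6],[[0,0,0],[0,0,0],0.6]]' --squeeze 8

```text
time_s: 8.95
tcp_pos: [0.5553, 0.4093, 0.0436]
tool_rot: [2.221, 2.222, 0.0]
ft_force: [0.6, 0.2, 0.2]
finger_gap: 0.0533
finger_force: 0.0
```

apply_moves --moves '[[[0,0,0],[0,0,0],0.4],[[0,0,0],[0,0,0],0.3],[[0,0,0],[0,0,0],0.25],[[0,0,0],[0,0,0],0.2],[[0,0,0],[0,0,0],0.15]]'

```text
time_s: 9.57
tcp_pos: [0.5552, 0.4094, 0.0434]
tool_rot: [2.221, 2.222, 0.001]
ft_force: [0.8, -0.4, 0.2]
finger_gap: 0.017
finger_force: 8.0
```

apply_moves --moves '[[[0,0,0],[0,0,0],0],[[0,0,0],[0,0,0],0],[[0,0,0],[0,0,0],0]]' --squeeze 25

```text
time_s: 9.95
tcp_pos: [0.5552, 0.4094, 0.0434]
tool_rot: [2.221, 2.222, 0.001]
ft_force: [1.2, 0.7, 0.5]
finger_gap: 0.0163
finger_force: 25.0
```

apply_moves --moves '[[[0,0,0],[0,0,-5],0],[[0,0,0],[0,0,-20],0],[[0,0,0],[0,0,-35],0],[[0,0,0],[0,0,-35],0],[[0,0,0],[0,0,0],0]]'

```text
time_s: 10.58
tcp_pos: [0.5561, 0.4101, 0.1421]
tool_rot: [2.219, 2.221, 0.01]
ft_force: [-0.2, 0.2, -3.7]
finger_gap: 0.0168
finger_force: 25.0
```

```bash
python3 - <<'E'
from h import *
plan([.4755,.1249,.15])
f=vision.grab_frame("scene");np.savez("scene2.npz",**f)
P=cloud(f).reshape(-1,3)*1000
for z0,z1 in((95,110),(110,125),(125,134),(134,142)):
    q=P[(abs(P[:,0]-558)<35)&(abs(P[:,1]-409)<35)&(P[:,2]>z0)&(P[:,2]<z1)];print(len(q),q.mean(0).round(1),np.percentile(q,[3,97],0).round(1).tolist())
u=f["image"][80:190,290:410,::-1];cv2.imwrite("pics/s2.png",cv2.resize(u,None,fx=5,fy=5,interpolation=2))
E
```

```text
t 10.57 tcp [556.1 410.1 142.1] tool x [-0.001  1.     0.003] y [1.    0.001 0.006] z [ 0.0057  0.003  -1.    ] shift [-285.1  -80.8   -9.2] F [-0.2  0.2 -3.7] gap 16.8
9 [563.7 402.7 106.4] [[552.6, 396.6, 103.4], [573.0, 411.8, 108.7]]
41 [565.3 401.4 117.4] [[551.4, 394.9, 110.3], [573.7, 415.1, 124.1]]
26 [561.9 400.5 129.2] [[547.4, 393.8, 125.9], [573.0, 408.5, 133.6]]
28 [562.8 402.1 138.6] [[547.8, 393.6, 134.4], [574.2, 410.5, 141.6]]
```

View pics/s2.png

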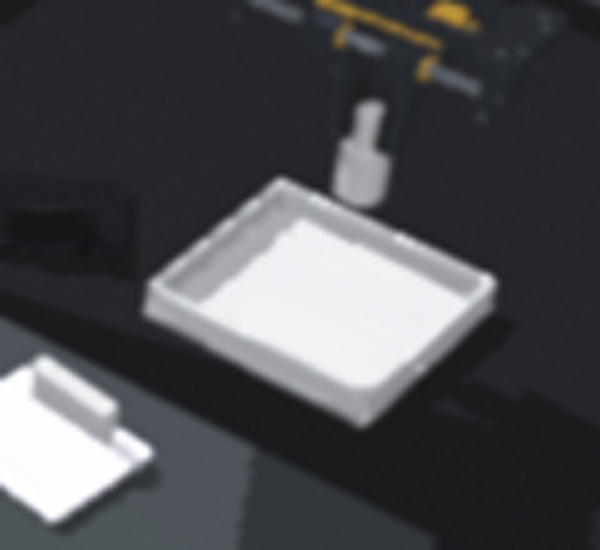

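The weight hangs upright in the fingers, its body at crop pixel (360,170). I carry it over the q corner of cover_1.

apply_moves --moves '[[[0,0,0],[-15,-4,0],0],[[0,0,0],[-35,-10,0],0],[[0,0,0],[-45,-12,0],0],[[0,0,0],[-45,-12,0],0],[[0,0,0],[-45,-12,0],0]]'

```text
time_s: 11.25
tcp_pos: [0.5037, 0.2228, 0.1366]
tool_rot: [-2.22, -2.221, 0.004]
ft_force: [-0.2, -2.0, -3.4]
finger_gap: 0.0163
finger_force: 25.0
```

apply_moves --moves '[[[0,0,0],[-45,-12,0],0],[[0,0,0],[-35,-10,0],0],[[0,0,0],[-15,-4,0],0],[[0,0,0],[-4,-2,0],0],[[0,0,0],[0,0,0],0]]'

```text
time_s: 11.88
tcp_pos: [0.4773, 0.126, 0.138]
tool_rot: [-2.22, -2.222, 0.0]
ft_force: [-0.2, 0.0, -3.3]
finger_gap: 0.0164
finger_force: 25.0
```

```bash
python3 - <<'E'
from h import *
plan([.4783,.1260,.102])
f=vision.grab_frame("scene")
u=f["image"][120:220,230:340,::-1];cv2.imwrite("pics/s3.png",cv2.resize(u,None,fx=6,fy=6,interpolation=2)[:600])
E
```

```text
t 11.88 tcp [477.3 126.  138. ] tool x [-0.001  1.     0.   ] y [ 1.     0.001 -0.   ] z [-4.e-04  2.e-04 -1.e+00] shift [ 0.   1.1 36. ] F [-0.2  0.  -3.3] gap 16.4
```

View pics/s3.png

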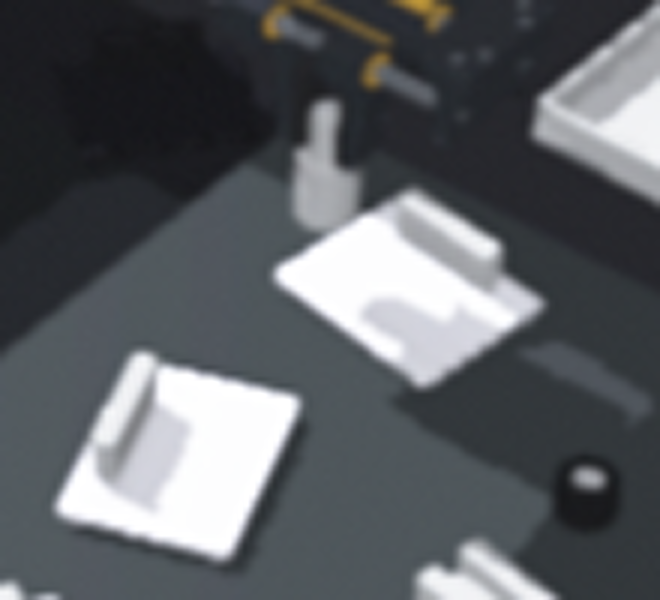

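The weight is above the cover's left corner at crop pixel (278,275), which is the q corner. I lower it now.

apply_moves --moves '[[[0,0,0],[0,1,12],0],[[0,0,0],[0,0,15],0],[[0,0,0],[0,0,7],0],[[0,0,0],[0,0,2],0],[[0,0,0],[0,0,0],0]]'

```text
time_s: 12.55
tcp_pos: [0.4783, 0.1254, 0.1024]
tool_rot: [2.221, 2.222, 0.0]
ft_force: [0.4, 0.2, -1.8]
finger_gap: 0.0163
finger_force: 25.0
```

apply_moves --moves '[[[0,0,0],[0,0,0.5],0],[[0,0,0],[0,0,0.5],0],[[0,0,0],[0,0,0.5],0],[[0,0,0],[0,0,0.5],0],[[0,0,0],[0,0,0],0]]'

```text
time_s: 13.18
tcp_pos: [0.4782, 0.1254, 0.1003]
tool_rot: [-2.221, -2.222, 0.0]
ft_force: [-0.3, -0.3, -2.3]
finger_gap: 0.0171
finger_force: 25.0
```

apply_moves --moves '[[[0,0,0],[0,0,0.5],0],[[0,0,0],[0,0,0],0]]'

```text
time_s: 13.42
tcp_pos: [0.4782, 0.1254, 0.0998]
tool_rot: [-2.221, -2.222, 0.0]
ft_force: [0.5, 0.4, -3.7]
finger_gap: 0.0171
finger_force: 25.0
```

apply_moves --moves '[[[0,0,0],[0,0,0.5],0],[[0,0,0],[0,0,0],0]]'

```text
time_s: 13.68
tcp_pos: [0.4783, 0.1254, 0.0994]
tool_rot: [2.221, 2.222, 0.0]
ft_force: [-0.3, 0.6, -2.4]
finger_gap: 0.0168
finger_force: 25.0
```

apply_moves --moves '[[[0,0,0],[0,0,0.5],0],[[0,0,0],[0,0,0],0]]'

```text
time_s: 13.92
tcp_pos: [0.4782, 0.1253, 0.0989]
tool_rot: [2.221, 2.222, -0.0]
ft_force: [-0.9, -1.0, -1.9]
finger_gap: 0.016
finger_force: 25.0
```

apply_moves --moves '[[[0,0,0],[0,0,0.5],0],[[0,0,0],[0,0,0],0]]'

```text
time_s: 14.18
tcp_pos: [0.4782, 0.1253, 0.0983]
tool_rot: [-2.221, -2.222, 0.0]
ft_force: [-1.8, -1.3, 0.4]
finger_gap: 0.0163
finger_force: 25.0
```

apply_moves --moves '[[[0,0,0],[0,0,0.4],0],[[0,0,0],[0,0,0],0]]'

```text
time_s: 14.42
tcp_pos: [0.4782, 0.1253, 0.098]
tool_rot: [2.221, 2.222, -0.0]
ft_force: [-1.2, -0.5, -0.2]
finger_gap: 0.0168
finger_force: 25.0
```

apply_moves --moves '[[[0,0,0],[0,0,0],0.2],[[0,0,0],[0,0,0],0.25],[[0,0,0],[0,0,0],0.35],[[0,0,0],[0,0,0],0.5],[[0,0,0],[0,0,0],0.6]]' --squeeze 4

```text
time_s: 15.05
tcp_pos: [0.4783, 0.1254, 0.0979]
tool_rot: [2.221, 2.222, 0.0]
ft_force: [0.8, 0.4, -0.8]
finger_gap: 0.0486
finger_force: 0.0
```

apply_moves --moves '[[[0,0,0],[0,0,0],0.6],[[0,0,0],[0,0,-8],0.6],[[0,0,0],[0,0,-25],0.6],[[0,0,0],[0,0,-40],0.6],[[0,0,0],[0,0,-40],0.6]]'

```text
time_s: 15.68
tcp_pos: [0.4781, 0.1254, 0.2127]
tool_rot: [2.221, 2.222, 0.0]
ft_force: [-0.2, 0.9, 0.8]
finger_gap: 0.053
finger_force: 0.0
```

apply_moves --moves '[[[0,0,0],[-20,-50,0],0.6],[[0,0,0],[-20,-50,0],0.6],[[0,0,0],[0,-40,0],0.6],[[0,0,0],[0,0,0],0.6]]'

```text
time_s: 16.18
tcp_pos: [0.3368, 0.0853, 0.2116]
tool_rot: [2.22, 2.221, 0.001]
ft_force: [1.5, 0.1, 0.9]
finger_gap: 0.053
finger_force: 0.0
```

```bash
python3 - <<'E'
from h import *
plan([.4783,.1260,.102])
f=vision.grab_frame("scene");t=vision.grab_frame("top")
a=cv2.resize(f["image"][120:200,240:340,::-1],(500,400),interpolation=2);b=cv2.resize(t["image"][155:215,175:235,::-1],(300,300),interpolation=2)
o=np.zeros((400,800,3),np.uint8);o[:,:500]=a;o[:300,500:]=b;cv2.imwrite("pics/s4.png",o)
P=cloud(t).reshape(-1,3)*1000
q=P[(abs(P[:,0]-477)<25)&(abs(P[:,1]-125)<25)];print("stem top",q[q[:,2]>112].mean(0),len(q[q[:,2]>112]),"all",q[q[:,2]>88].mean(0))
np.savez("top.npz",**t)
E
```

```text
t 16.18 tcp [336.8  85.3 211.6] tool x [-0.  1. -0.] y [1.    0.    0.001] z [ 1.5e-03 -1.0e-04 -1.0e+00] shift [ 40.6 141.3 109.8] F [1.5 0.1 0.9] gap 53.0
stem top [479.09324542 122.62479007 116.93502939] 8 all [481.63386643 121.47053895 105.41937975]
```

View pics/s4.png

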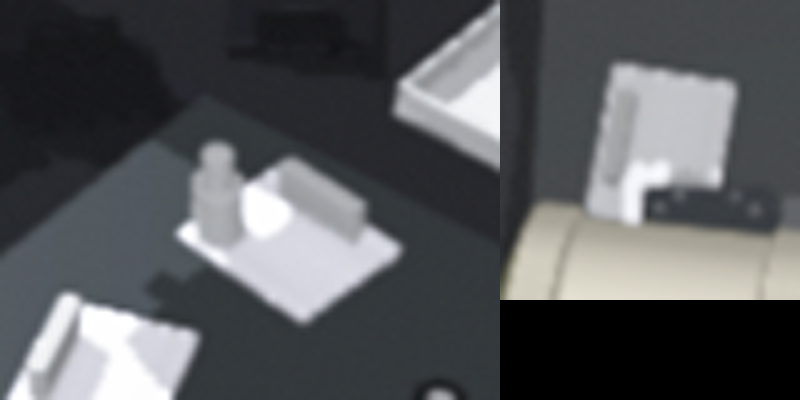

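The weight stands upright on the q corner, its base at about pixel (218,235) with the plate corner at (178,235). I clear the arm for one check from above.

apply_moves --moves '[[[0,0,0],[50,-5,0],0.6],[[0,0,0],[50,-5,0],0.6],[[0,0,0],[50,-5,0],0.6],[[0,0,0],[50,-5,0],0.6],[[0,0,0],[50,-5,0],0.6]]'

```text
time_s: 16.9
tcp_pos: [0.3135, 0.3377, 0.2108]
tool_rot: [2.22, 2.222, 0.0]
ft_force: [0.8, -0.6, 0.7]
finger_gap: 0.0531
finger_force: 0.0
```

```bash
python3 - <<'E'
from h import *
t=vision.grab_frame("top");np.savez("top.npz",**t)
b=cv2.resize(t["image"][155:215,175:235,::-1],(600,600),interpolation=2);cv2.imwrite("pics/s5.png",b)
P=cloud(t).reshape(-1,3)*1000
q=P[(abs(P[:,0]-477)<30)&(abs(P[:,1]-125)<30)];w=q[q[:,2]>112];print("stem top",w.mean(0),(w.max(0)+w.min(0))/2,len(w))
E
python3 fit.py|head -2
```

```text
stem top [473.40371251 122.48272662 115.87669339] [472.90868475 122.47218855 115.56772181] 26
133.0 ((512.4125366210938, 143.84014892578125), (86.11476135253906, 107.16613006591797), 81.63251495361328) bar in frame -1.4127404405479609 25.32383717861864 yaw -8.367485046386719
  p [542.6 115.1] q [475.3 125. ]
```

View pics/s5.png

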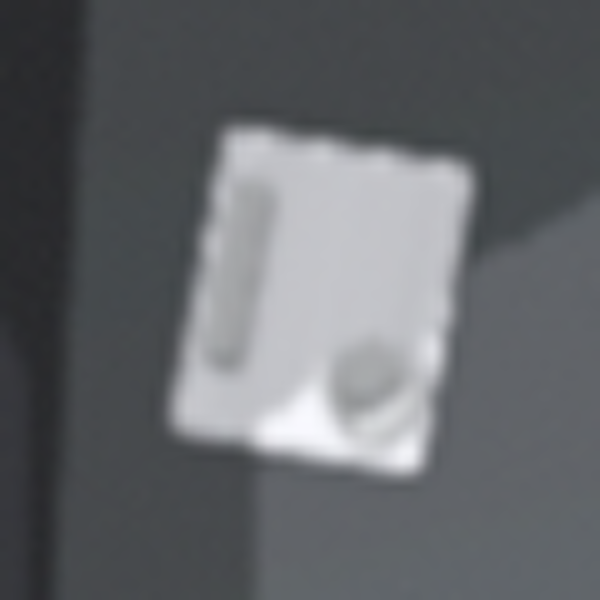

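The top view shows the weight standing inside the q corner at about pixel (385,395). Its stem leans about 3 mm toward that corner, so the cover is rocked down, and the cover pose is unchanged. I hand the job in.

```bash
python3 -c "
from rig import manip
print(manip.job_done())"
```

```text
the job is handed in; nothing more can be done
None
```

The rocking corner is on the left-hand cover (nearest the tray), at the −x end away from its grip bar; the weight stands on it holding it down, no other parts were touched, and the job was handed in at about 17 s of the 72 s.

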